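# Let the board down on the bench lift

### The arm

A 6-joint arm with a two-finger parallel gripper is mounted at the origin on the work surface. World frame = base frame: x ahead of the robot, y to its left, z up, the work surface at z = 0. Lengths are in m, angles in rad, forces in N, time in s.
With the tool pointing down it reaches from about 0.275 to 0.825 m from the base axis. Payload 4.9 kg.
Tool frame: the origin (TCP) lies at the very end of the fingers, on their centre line; the grasp point (between the pads) lies 19 mm behind it; z points along the fingers, y is the line along which they close (so a half turn about z gives the same grasp; the last joint's range is limited). The gripper opens to 85 mm and grips with 20 to 120 N. Pads are 22 mm wide; open, the fingers measure 114 mm over their backs; the gripper's body (76 mm by 85 mm) begins 54 mm behind the grasp point. The pads swing forward as they close: fully open they stand 13 mm farther back than shut.
Start: joints at [-1.291, 0.326, -0.193, 1.052, 0, 1.437], TCP at [0.221, -0.504, 0.231] pointing down, gripper open.
Joint ranges: [-2.65, 2.65], [-0.97, 1.79], [-1.3, 1.35], [-1.93, 2.1], [-1.47, 1.37], [-3.14, 3.14]. Speed limits (rad/s): [2.57, 2.57, 3.14, 3.14, 3.14, 3.14].

### API

Orientations are given as a unit quaternion [w, x, y, z].
In Python, from workcell import monitor, capture, ticket gives the robot as it stands. The module is installed in compiled form; this text tells all that it offers.
- The arm moves only by the shell command python3 -m jog 'ROWS'. ROWS is a JSON object whose one key "series" holds a list of rows, each a list of 3 entries, a list of its own where there are three numbers: the turn, a rotation vector about the tool's x, y, z in rad, then the shift along the tool's x, y, z in cm, then the finger opening in cm, from 0 to 8.54. In form: {"series": [[[wx, wy, wz], [tx, ty, tz], gripper], ...]}. A call has 1 to 12 rows; each row shifts and turns the commanded pose from where the row before left it, along the tool's axes as they then stand; what a row does not reach is not made up. A row lasts 1/8 s, in which the tool goes at most 62.5 mm and 10.7 degrees, less where a joint would pass 70% of its speed; a pose out of reach is approached as far as the arm can. A call is refused whole if a number of a shift passes 6.25 or a number of a turn 0.188, either way. A call with a gripper value outside its range is refused whole. The fingers move at their own pace and stop on an object; the grip force is fixed at half the most. Time passes only in rows, so rows that do not move let the fingers close. It gives the time, the measured TCP pose, the force, the opening and the grip force at its end, in the units of the state.
- monitor.state(): the state, without advancing time (a new reading comes with each control period).
- capture(name): name is "side" or "top" or "wrist"; returns a dict with "pixels" (420x560x3 uint8, red, green, blue), "mtx" (3x3 intrinsics, pixels), "rvec" (rotation vector, rad) and "tvec" (3), from world to camera coordinates, as OpenCV has them. Camera axes: x right, y down, z forward; pixel columns grow to the right and rows downward; lengths in m; the calibration is good to about 2 mm. A picture is of the moment at which its call begins. There is no depth.
- ticket.job_done(): hands the job in; it is judged then, once.
The state is a dict: "time_s": time; "joint_pos": joint angles; "joint_vel": joint speeds; "joint_efforts": joint torques, N m; "tool_pos": TCP position; "tcp_rot": TCP orientation; "wrist_force": force on the tool from outside, world axes, zero at the start; "ft_torque": the same for the moment, N m; "width": opening from 0.0 (shut) to 1.0 (fully open); "finger_force": force on a finger pad.
Only numpy, scipy, OpenCV 4.12 (cv2) and the standard library are available. Lean on these libraries where they do the work, as an engineer would, in place of code of your own. Each camera call takes 0.05 s, during which the arm holds its last target. There are 200 camera calls.

### The job

The bench lift is holding a snowboard up. Crack the lift's release valve open (anticlockwise seen from above) just enough that the board sinks under its own weight, never faster than about 2 cm per second and without touching the board, until it rests on its two wooden blocks; then turn the valve shut again until it is snug on its seat, firm but not forced. Leave the wax, tools and tape lying around it where they are.

Things in the scene. Friction and masses are not known exactly. Their poses are not given: they have to be found in the camera images.
- lift: fixed bench lift: steel base plate 200 x 180 x 12 mm, a squat grey ram housing (90 mm diameter, 82 mm high) in its middle, a wooden rest block 230 mm to either side along y (rubber top 90 mm high), and towards -x a grey valve block. Origin on the ram's axis at bench height; x, y, z axes are the bench's, turned by its yaw (up to 0.28 rad)
- stem (a point): point on the upright axis of the release valve, 175 mm from the lift's origin along its -x, 105 mm above the bench, over a grey valve block 50 x 50 x 60 mm. The board's edge is 75 mm beyond the stem
- knob (a point): middle of the crank's finger post: upright dark steel post, 16 mm diameter, from 84 to 127 mm above the bench (this point: 109 mm), at the end of a flat steel crank (16 mm wide, top at 84 mm). It travels on a circle of 75 mm radius about the stem; with the valve shut it stands at the lift's +y from the stem
- valve (a joint): angle of the valve stem, rad. 0 = shut on its hard seat (where it starts); grows anticlockwise seen from above (opening), stops at 1.3. Stiff to turn (0.45 N m, that is 6 N at the post); it stays where it is left
- ram (a joint): how far ram and board have come down from the top of the stroke, m: starts at 0 to 0.012; 0.060 = on the blocks. It holds still, then breaks loose at a valve angle between 0.1 and 0.6 rad, depending on the unknown load (2 to 3.5 kg), and sinks at 8 mm/s at once; each further 0.1 rad adds about 10 mm/s. It stops within 0.1 rad of closing from there
- board_mid (a point): middle of the board's top face, over the ram's axis. The board (with two black bindings, 40 mm above its top) is 200 mm wide along the lift's x, 870 mm long along its y, 12 mm thick, its ends turned up by 40 mm; its underside is 150 mm above the bench at ram = 0 and 90 mm when down
- wax: grey wax brick 85 x 50 x 28 mm, lying to the right of the valve; a bystander, origin under its middle
- driver: screwdriver lying near the valve, a bystander
- wrench: steel wrench lying left of the valve, a bystander
- tape: roll of tape 90 mm wide, 24 mm high, a bystander
- crank (a joint): flex of the crank on the stem, rad: its hub is sprung, 18 N m per rad, so it reads the torque on the stem (0 = let go; positive pulled to opening, negative to closing). Turning the free stem takes 0.025; 10 N at the post flexes it by 0.042, 20 N by 0.083. Crank bearing = valve + crank. Snug shut: about 0.04 to 0.06 to closing; 0.085 is forcing it

How it is judged:
By the outcome, as a careful person would: the job done as asked, in the order asked, and still so for the second after the job is handed in, with the robot touching nothing.
It also fails if it takes over 72 s, if anything falls off the work surface, if the arm or the gripper's body presses on something with over 40 N, if the wrist force passes 120 N, or if a joint passes its speed limit or range.

## Working session

There is one attempt and no reset: what is moved stays moved. The work goes in short steps, Python scripts to look and compute and a shell command to move; the robot and the scene stay as the last step left them, time stands still between calls to the robot, and variables do not carry over. Pictures are saved under pics/ and viewed, at most 10 in all, crops included, and the job is handed in when it is done.

```bash
mkdir -p pics; cat > h.py <<'E'
import numpy as np,cv2
from workcell import monitor,capture,ticket
def snap(n,f):
    c=capture(n); cv2.imwrite(f'pics/{f}.png',c['pixels'][:,:,::-1]); np.savez(f'pics/{f}.npz',mtx=c['mtx'],rvec=c['rvec'],tvec=c['tvec']); return c
def load(f):
    d=np.load(f'pics/{f}.npz'); R=cv2.Rodrigues(d['rvec'])[0]; return d['mtx'],R,np.ravel(d['tvec'])
def tri(obs):
    A=[]
    for f,u,v in obs:
        K,R,t=load(f); P=K@np.c_[R,t]; A+= [u*P[2]-P[0],v*P[2]-P[1]]
    X=np.linalg.svd(np.array(A))[2][-1]; return X[:3]/X[3]
def atz(f,u,v,z):
    K,R,t=load(f); d=R.T@np.linalg.inv(K)@[u,v,1]; c=-R.T@t; return c+d*(z-c[2])/d[2]
def proj(f,X):
    K,R,t=load(f); p=K@(R@np.array(X)+t); return p[:2]/p[2]
E
python3 - <<'E'
from h import *
for n in('side','top'): snap(n,n+'0')
a=np.vstack([cv2.imread('pics/side0.png'),cv2.imread('pics/top0.png')])
s=monitor.state(); print(s)
for n in('side0','top0'):
    K,R,t=load(n); print(n,-R.T@t,R[2],K[0,0])
E
```

```text
{'time_s': 0.1, 'joint_pos': array([-1.29117853e+00,  3.26827385e-01, -1.93472092e-01,  1.05199662e+00,
        2.28794505e-06,  1.43662466e+00]), 'joint_vel': array([ 0.00041292, -0.00145799,  0.00215004, -0.00018601, -0.00045824,
        0.00113461]), 'joint_efforts': array([ 2.67611631e-04, -4.44238794e+01,  2.63038427e+01,  7.85497046e-03,
       -1.29062005e-04,  1.14242567e-06]), 'tool_pos': array([ 0.22102846, -0.5030765 ,  0.23060769]), 'tcp_rot': array([-7.47985864e-04,  9.78673247e-01,  2.05421793e-01, -5.33449203e-05]), 'wrist_force': array([-0.1640906 , -0.59856451,  0.42239705]), 'ft_torque': array([-0.01835081, -0.06914911,  0.00997371]), 'finger_force': 0.0, 'width': 1.0025872356016703}
side0 [0.38034966 0.536797   0.71412027] [ 0.23662293 -0.64709038 -0.72476454] 411.5374976292127
top0 [ 0.43007287 -0.00104917  0.9115383 ] [ 0.18012035  0.00449632 -0.9836343 ] 402.9847374291328
```

View pics/side0.png

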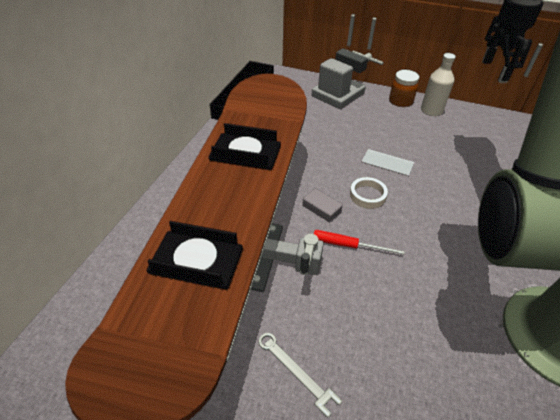

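View pics/top0.png

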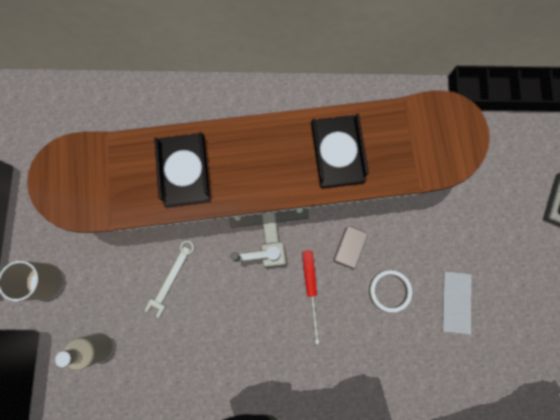

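The side view shows the stem near (311,240) with the post in front, near (306,255). In the top view the stem is at about (273,253) and the post at about (236,257). I'll crop both to get exact pixels.

```bash
python3 - <<'E'
from h import *
a=cv2.imread('pics/side0.png')[215:290,255:355]; b=cv2.imread('pics/top0.png')[215:290,215:315]
cv2.imwrite('pics/crop.png',np.hstack([cv2.resize(x,(400,300),interpolation=cv2.INTER_CUBIC) for x in(a,b)]))
E
```

```text
(no output)
```

View pics/crop.png

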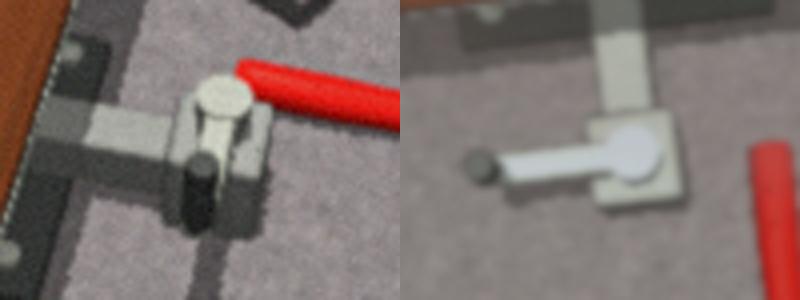

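The crops put the post top at side (305.8,255.3) and top (235.5,256.5). The hub top is at side (310.8,238.8) and top (273.4,253).

```bash
python3 - <<'E'
from h import *
k=tri([('side0',305.8,255.0),('top0',235.3,256.5)]); s=tri([('side0',310.8,238.8),('top0',273.4,253)])
print(k,s,k-s,np.hypot(*(k-s)[:2]))
for z in(.127,): print(atz('side0',305.8,255,z),atz('top0',235.3,256.5,z))
for z in(.1,.105,.11): print(z,atz('side0',310.8,238.8,z),atz('top0',273.4,253,z))
# board edge direction via top view, binding discs
p=atz('top0',183,168,.165);q=atz('top0',338.5,149,.165);print(p,q,np.arctan2(-(p-q)[0],(p-q)[1]))
from scipy.spatial.transform import Rotation as Ro
r=monitor.state()['tcp_rot'];print(Ro.from_quat(np.roll(r,-1)).as_matrix().round(3))
E
```

```text
[0.48625222 0.08871811 0.12582234] [0.49723511 0.0155648  0.08537813] [-0.01098289  0.07315331  0.04044421] 0.07397317698935277
[0.48817024 0.0897778  0.127     ] [0.48396657 0.08824748 0.127     ]
0.1 [0.49647866 0.02781753 0.1       ] [0.49400587 0.01499801 0.1       ]
0.105 [0.49553317 0.0319615  0.105     ] [0.49361197 0.01489915 0.105     ]
0.11 [0.49458768 0.03610548 0.11      ] [0.49321807 0.01480028 0.11      ]
[0.64923282 0.19050001 0.165     ] [ 0.69192283 -0.10870906  0.165     ] 0.1417197454622746
[[ 0.916  0.402 -0.   ]
 [ 0.402 -0.916  0.001]
 [ 0.    -0.001 -1.   ]]
```

```bash
python3 -m jog '{"series":[[[0,0,-0.186],[0,0,0],2.6],[[0,0,-0.186],[0,0,0],2.6],[[0,0,-0.186],[0,0,0],2.6],[[0,0,-0.186],[0,0,0],2.6],[[0,0,-0.186],[0,0,0],2.6],[[0,0,-0.186],[0,0,0],2.6],[[0,0,-0.186],[0,0,0],2.6],[[0,0,0],[0,0,0],2.6]]}'
cat >> h.py <<'E'
from scipy.spatial.transform import Rotation as Ro
def tool():
    s=monitor.state(); return s,Ro.from_quat(np.roll(s['tcp_rot'],-1)).as_matrix(),s['tool_pos']
E
python3 - <<'E'
from h import *
s,R,p=tool(); print(R.round(3),p,s['joint_pos'].round(3),s['time_s'],s['width']); print(100*R.T@([.486,.089,.231]-p))
E
```

```text
time_s: 1.1
tool_pos: [0.2211, -0.5033, 0.2309]
tcp_rot: [-0.0, 0.655, 0.756, 0.0]
wrist_force: [-0.7, -0.4, 0.1]
width: 0.306
finger_force: 0.0
[[-0.142  0.99  -0.   ]
 [ 0.99   0.142  0.001]
 [ 0.001 -0.    -1.   ]] [ 0.22107197 -0.50328101  0.23087012] [-1.291  0.327 -0.193  1.052  0.     0.137] 1.1 0.3059544956230549
[5.48551485e+01 3.46518143e+01 3.36009909e-02]
```

```bash
python3 -m jog '{"series":[[[0,0,0],[4.98,3.15,0],2.6],[[0,0,0],[4.98,3.15,0],2.6],[[0,0,0],[4.98,3.15,0],2.6],[[0,0,0],[4.98,3.15,0],2.6],[[0,0,0],[4.98,3.15,0],2.6],[[0,0,0],[4.98,3.15,0],2.6],[[0,0,0],[4.98,3.15,0],2.6],[[0,0,0],[4.98,3.15,0],2.6],[[0,0,0],[4.98,3.15,0],2.6],[[0,0,0],[4.98,3.15,0],2.6],[[0,0,0],[4.98,3.15,0],2.6],[[0,0,0],[0,0,0],2.6]]}'
python3 - <<'E'
from h import *
snap('wrist','w1');snap('side','s1')
s,R,p=tool(); print(R.round(3),p,s['joint_pos'].round(3),s['time_s']); print(100*R.T@([.486,.089,.231]-p))
K,Rc,t=load('w1');print(-Rc.T@t,proj('w1',[.486,.089,.127]),proj('w1',[.497,.0155,.09]))
E
```

```text
time_s: 2.6
tool_pos: [0.4857, 0.0918, 0.2309]
tcp_rot: [-0.0, 0.653, 0.757, 0.0]
wrist_force: [0.4, 0.3, -0.2]
width: 0.306
finger_force: 0.0
[[-0.144  0.99  -0.001]
 [ 0.99   0.144 -0.001]
 [-0.    -0.001 -1.   ]] [0.48438041 0.08881022 0.23084215] [ 3.200e-02  2.210e-01 -3.370e-01  1.014e+00 -1.000e-03  1.458e+00] 2.7
[-0.00455044  0.16298311 -0.01599571]
[0.47318679 0.17012826 0.37409198] [275.5576633  209.39583288] [275.46716697 267.0423017 ]
```

View pics/w1.png

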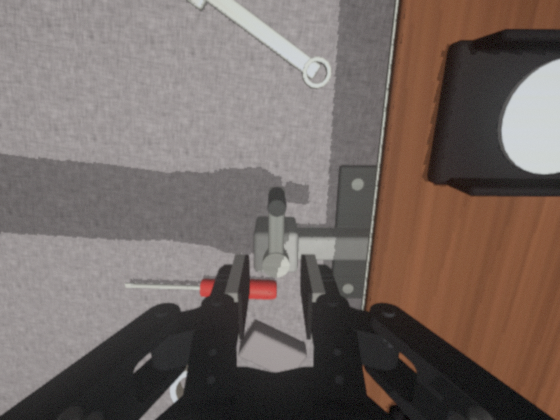

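The post top shows at (277,207), within about 1 mm of the prediction. The fix is about +2.5 mm along tool y, then I go down.

```bash
python3 -m jog '{"series":[[[0,0,0],[0,0.25,2],2.6],[[0,0,0],[0,0,3],2.6],[[0,0,0],[0,0,3],2.6],[[0,0,0],[0,0,3],2.6],[[0,0,0],[0,0,2.8],2.6],[[0,0,0],[0,0,0],2.6],[[0,0,0],[0,0,0],2.6]]}'
cat >> h.py <<'E'
STEM=np.array([.4978,.0155]);YAW=.142
def rep():
    s,R,p=tool(); d=p[:2]-STEM; ur=d/np.hypot(*d); ut=np.array([-ur[1],ur[0]]); f=s['wrist_force']
    print('t',round(s['time_s'],2),'p',p.round(4),'ang',round(np.arctan2(d[1],d[0])-np.pi/2-YAW,4),'r',np.hypot(*d).round(4),'yaw',round(np.arctan2(R[1,1],R[0,1])-YAW,3),'Ft',(f[:2]@ut).round(2),'Fr',(f[:2]@ur).round(2),'Fz',f[2].round(2))
def flow(a,b,box=(60,80,300,410)):
    # shift of board texture between two side pictures (pixels)
    g=[cv2.cvtColor(cv2.imread(f'pics/{x}.png'),cv2.COLOR_BGR2GRAY) for x in(a,b)]
    P=FIX[:,None].astype(np.float32); Q,st,_=cv2.calcOpticalFlowPyrLK(g[0],g[1],P,None,winSize=(25,25)); return (Q-P)[st.ravel()>0].reshape(-1,2)
# landmarks on side view: white discs of the bindings, centroid
def discs(f):
    g=cv2.imread(f'pics/{f}.png'); m=((g.min(2)>150)).astype(np.uint8); m[:, 260:]=0; m[:120]=0;m[340:]=0
    n,l,st,c=cv2.connectedComponentsWithStats(m); i=np.argsort(-st[1:,4])[:2]+1; i=i[np.argsort(c[i,1])]
    return c[i],st[i,4]
E
python3 - <<'E'
from h import *
rep(); snap('side','s2');print(discs('side0'),discs('s1'),discs('s2'))
K,R,t=load('s2');X=tri([('side0',*discs('side0')[0][1]),('top0',183,168)]);print(X,proj('s2',X),proj('s2',X-[0,0,.06]))
E
```

```text
time_s: 3.58
tool_pos: [0.4877, 0.088, 0.0942]
tcp_rot: [0.0, 0.655, 0.756, 0.0]
wrist_force: [0.0, -0.4, -0.2]
width: 0.311
finger_force: 0.0
t 3.58 p [0.4877 0.088  0.0942] ang -0.0038 r 0.0732 yaw 0.001 Ft 0.02 Fr -0.42 Fz -0.21
(array([[245.55248619, 144.12154696],
       [195.37402344, 253.61621094]]), array([ 362, 1024], dtype=int32)) (array([[141.41195564, 220.63862591],
       [195.32635585, 253.56803045]]), array([3697, 1051], dtype=int32)) (array([[130.40162694, 235.47370412],
       [195.32034221, 253.55418251]]), array([5286, 1052], dtype=int32))
[0.64896814 0.18902216 0.17278268] [196.462578   253.99889032] [200.87217017 275.05582165]
```

View pics/s2.png

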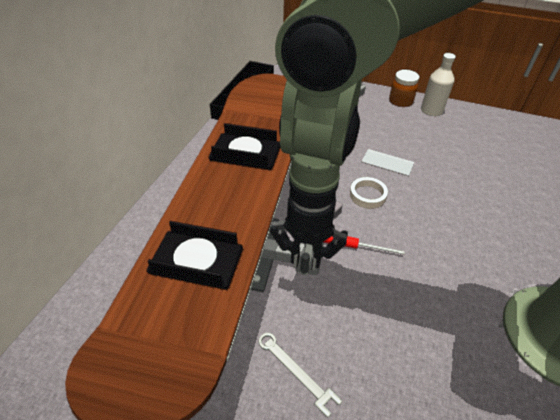

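The near binding disc at (195.3,253.6) is unobstructed, and the fingers stand either side of the post. The disc's centroid will serve as the ram gauge. I'll open in small steps.

```bash
cat >> h.py <<'E'
def chk():
    s=monitor.state(); t=s['time_s']; snap('side','live'); g=cv2.imread('pics/live.png'); g=g[225:310,160:235]
    m=(g.min(2)>150).astype(np.uint8); n,l,st,c=cv2.connectedComponentsWithStats(m); i=1+np.argmax(st[1:,4])
    v=c[i]+[160,225]
    X=np.array([.649,.189,.1728]); f=lambda d:proj('side0',X-[0,0,d])[1]-proj('side0',X)[1]
    ds=np.linspace(-.01,.08,181); d=np.interp(v[1]-253.56,[f(x) for x in ds],ds)
    rep(); print('t',round(t,2),'disc',v.round(2),'sunk mm',(d*1000).round(2))
E
python3 -m jog '{"series":[[[0,0,0],[0,-0.4,0],2.6],[[0,0,-0.02],[0,-0.3,0],2.6],[[0,0,-0.04],[0,-0.3,0],2.6],[[0,0,0],[0,0,0],2.6],[[0,0,0],[0,0,0],2.6]]}'
python3 -c "from h import *;chk()"
```

```text
time_s: 4.25
tool_pos: [0.4789, 0.0872, 0.0941]
tcp_rot: [0.001, 0.631, 0.776, 0.001]
wrist_force: [4.4, -1.4, 1.8]
width: 0.309
finger_force: 2.0
t 4.3 p [0.4788 0.0873 0.094 ] ang 0.1163 r 0.0743 yaw 0.063 Ft -5.12 Fr -1.72 Fz 2.61
t 4.25 disc [195.34 253.55] sunk mm -0.02
```

```bash
python3 -m jog '{"series":[[[0,0,-0.04],[0,-0.3,0],2.6],[[0,0,0],[0,0,0],2.6],[[0,0,-0.04],[0,-0.3,0],2.6],[[0,0,0],[0,0,0],2.6],[[0,0,0],[0,0,0],2.6]]}'
python3 -c "from h import *;chk()"
```

```text
time_s: 4.92
tool_pos: [0.4719, 0.0861, 0.0934]
tcp_rot: [0.0, 0.6, 0.8, 0.0]
wrist_force: [4.1, -1.0, 2.5]
width: 0.306
finger_force: 1.9
t 4.97 p [0.4719 0.0862 0.0934] ang 0.2093 r 0.0753 yaw 0.142 Ft -4.31 Fr -1.94 Fz 2.85
t 4.92 disc [195.34 253.55] sunk mm -0.02
```

```bash
python3 -m jog '{"series":[[[0,0,-0.04],[0,-0.3,0],2.6],[[0,0,0],[0,0,0],2.6],[[0,0,0],[0,0,0],2.6]]}' >/dev/null
python3 -c "from h import *;chk()"
```

```text
t 5.4 p [0.4688 0.0852 0.0933] ang 0.252 r 0.0755 yaw 0.182 Ft -3.13 Fr -2.68 Fz 2.01
t 5.35 disc [195.34 253.55] sunk mm -0.04
```

```bash
python3 -m jog '{"series":[[[0,0,-0.04],[0,-0.3,0],2.6],[[0,0,0],[0,0,0],2.6],[[0,0,0],[0,0,0],2.6]]}' >/dev/null
python3 -c "from h import *;chk()"
```

```text
t 5.83 p [0.4659 0.0842 0.0932] ang 0.2929 r 0.0758 yaw 0.222 Ft -3.5 Fr -1.96 Fz 2.13
t 5.78 disc [195.32 253.55] sunk mm -0.02
```

```bash
python3 -m jog '{"series":[[[0,0,-0.04],[0,-0.3,0],2.6],[[0,0,0],[0,0,0],2.6],[[0,0,0],[0,0,0],2.6]]}' >/dev/null
python3 -c "from h import *;chk()"
```

```text
t 6.25 p [0.4631 0.0832 0.0932] ang 0.3318 r 0.0761 yaw 0.263 Ft -3.67 Fr -3.22 Fz 1.11
t 6.2 disc [195.34 253.55] sunk mm -0.04
```

```bash
python3 -m jog '{"series":[[[0,0,-0.04],[-0.03,-0.3,0],2.6],[[0,0,0],[0,0,0],2.6],[[0,0,0],[0,0,0],2.6]]}' >/dev/null
python3 -c "from h import *;chk()"
```

```text
t 6.67 p [0.4604 0.0818 0.0932] ang 0.3713 r 0.0761 yaw 0.303 Ft -3.8 Fr -3.23 Fz 0.1
t 6.62 disc [195.3  253.55] sunk mm -0.02
```

```bash
python3 -m jog '{"series":[[[0,0,-0.04],[-0.03,-0.3,0],2.6],[[0,0,0],[0,0,0],2.6],[[0,0,0],[0,0,0],2.6]]}' >/dev/null
python3 -c "from h import *;chk()"
```

```text
t 7.1 p [0.4579 0.0802 0.0932] ang 0.4107 r 0.0761 yaw 0.343 Ft -3.88 Fr -2.99 Fz 0.98
t 7.05 disc [195.32 253.55] sunk mm -0.02
```

```bash
python3 -m jog '{"series":[[[0,0,-0.04],[-0.03,-0.3,0],2.6],[[0,0,0],[0,0,0],2.6],[[0,0,0],[0,0,0],2.6]]}' >/dev/null
python3 -c "from h import *;chk()"
```

```text
t 7.53 p [0.4554 0.0786 0.0933] ang 0.4502 r 0.076 yaw 0.383 Ft -4.52 Fr -2.46 Fz 0.18
t 7.47 disc [195.43 254.12] sunk mm 1.51
```

It broke loose at about 0.35 rad. I hold here and measure the rate.

```bash
python3 -m jog '{"series":[[[0,0,0],[0,0,0],2.6],[[0,0,0],[0,0,0],2.6],[[0,0,0],[0,0,0],2.6],[[0,0,0],[0,0,0],2.6]]}' >/dev/null
python3 -c "from h import *;chk()"
```

```text
t 8.07 p [0.4554 0.0785 0.0933] ang 0.4506 r 0.076 yaw 0.383 Ft -3.52 Fr -2.07 Fz 0.17
t 8.03 disc [195.63 255.4 ] sunk mm 4.96
```

```bash
W='[[0,0,0],[0,0,0],2.6]'; python3 -m jog '{"series":[[[0,0,0],[0,0,0],2.6],[[0,0,0],[0,0,0],2.6],[[0,0,0],[0,0,0],2.6],[[0,0,0],[0,0,0],2.6],[[0,0,0],[0,0,0],2.6],[[0,0,0],[0,0,0],2.6],[[0,0,0],[0,0,0],2.6],[[0,0,0],[0,0,0],2.6],[[0,0,0],[0,0,0],2.6],[[0,0,0],[0,0,0],2.6],[[0,0,0],[0,0,0],2.6],[[0,0,0],[0,0,0],2.6]]}' >/dev/null
python3 -c "from h import *;chk()"
python3 -m jog '{"series":[[[0,0,0],[0,0,0],2.6],[[0,0,0],[0,0,0],2.6],[[0,0,0],[0,0,0],2.6],[[0,0,0],[0,0,0],2.6],[[0,0,0],[0,0,0],2.6],[[0,0,0],[0,0,0],2.6],[[0,0,0],[0,0,0],2.6],[[0,0,0],[0,0,0],2.6],[[0,0,0],[0,0,0],2.6],[[0,0,0],[0,0,0],2.6],[[0,0,0],[0,0,0],2.6],[[0,0,0],[0,0,0],2.6]]}' >/dev/null
python3 -c "from h import *;chk()"
```

```text
t 9.62 p [0.4553 0.0785 0.0933] ang 0.4513 r 0.076 yaw 0.383 Ft -4.52 Fr -0.93 Fz 0.17
t 9.57 disc [196.39 258.94] sunk mm 14.62
t 11.18 p [0.4553 0.0785 0.0933] ang 0.4513 r 0.076 yaw 0.383 Ft -4.21 Fr -0.69 Fz -0.66
t 11.12 disc [197.05 262.37] sunk mm 24.21
```

```bash
python3 -m jog '{"series":[[[0,0,0],[0,0,0],2.6],[[0,0,0],[0,0,0],2.6],[[0,0,0],[0,0,0],2.6],[[0,0,0],[0,0,0],2.6],[[0,0,0],[0,0,0],2.6],[[0,0,0],[0,0,0],2.6],[[0,0,0],[0,0,0],2.6],[[0,0,0],[0,0,0],2.6],[[0,0,0],[0,0,0],2.6],[[0,0,0],[0,0,0],2.6],[[0,0,0],[0,0,0],2.6],[[0,0,0],[0,0,0],2.6]]}' >/dev/null
python3 -c "from h import *;chk()"
python3 -m jog '{"series":[[[0,0,0],[0,0,0],2.6],[[0,0,0],[0,0,0],2.6],[[0,0,0],[0,0,0],2.6],[[0,0,0],[0,0,0],2.6],[[0,0,0],[0,0,0],2.6],[[0,0,0],[0,0,0],2.6],[[0,0,0],[0,0,0],2.6],[[0,0,0],[0,0,0],2.6],[[0,0,0],[0,0,0],2.6],[[0,0,0],[0,0,0],2.6],[[0,0,0],[0,0,0],2.6],[[0,0,0],[0,0,0],2.6]]}' >/dev/null
python3 -c "from h import *;chk()"
```

```text
t 12.72 p [0.4553 0.0785 0.0933] ang 0.4511 r 0.076 yaw 0.383 Ft -3.35 Fr -0.85 Fz 0.23
t 12.68 disc [197.72 265.73] sunk mm 33.76
t 14.28 p [0.4554 0.0785 0.0933] ang 0.4507 r 0.076 yaw 0.383 Ft -3.99 Fr 0.13 Fz 0.82
t 14.22 disc [198.42 269.02] sunk mm 43.31
```

```bash
python3 -m jog '{"series":[[[0,0,0],[0,0,0],2.6],[[0,0,0],[0,0,0],2.6],[[0,0,0],[0,0,0],2.6],[[0,0,0],[0,0,0],2.6],[[0,0,0],[0,0,0],2.6],[[0,0,0],[0,0,0],2.6],[[0,0,0],[0,0,0],2.6],[[0,0,0],[0,0,0],2.6],[[0,0,0],[0,0,0],2.6],[[0,0,0],[0,0,0],2.6],[[0,0,0],[0,0,0],2.6],[[0,0,0],[0,0,0],2.6]]}' >/dev/null
python3 -c "from h import *;chk()"
python3 -m jog '{"series":[[[0,0,0],[0,0,0],2.6],[[0,0,0],[0,0,0],2.6],[[0,0,0],[0,0,0],2.6],[[0,0,0],[0,0,0],2.6],[[0,0,0],[0,0,0],2.6],[[0,0,0],[0,0,0],2.6],[[0,0,0],[0,0,0],2.6],[[0,0,0],[0,0,0],2.6],[[0,0,0],[0,0,0],2.6],[[0,0,0],[0,0,0],2.6],[[0,0,0],[0,0,0],2.6],[[0,0,0],[0,0,0],2.6]]}' >/dev/null
python3 -c "from h import *;chk()"
python3 -m jog '{"series":[[[0,0,0],[0,0,0],2.6],[[0,0,0],[0,0,0],2.6],[[0,0,0],[0,0,0],2.6],[[0,0,0],[0,0,0],2.6],[[0,0,0],[0,0,0],2.6],[[0,0,0],[0,0,0],2.6],[[0,0,0],[0,0,0],2.6],[[0,0,0],[0,0,0],2.6]]}' >/dev/null
python3 -c "from h import *;chk()"
```

```text
t 15.82 p [0.4554 0.0785 0.0933] ang 0.4508 r 0.076 yaw 0.383 Ft -3.89 Fr -0.01 Fz 0.31
t 15.78 disc [199.07 271.93] sunk mm 51.93
t 17.38 p [0.4553 0.0785 0.0933] ang 0.451 r 0.076 yaw 0.383 Ft -3.65 Fr 0.27 Fz -0.19
t 17.32 disc [199.07 271.93] sunk mm 51.93
t 18.43 p [0.4554 0.0785 0.0933] ang 0.4508 r 0.0759 yaw 0.383 Ft -4.63 Fr -0.08 Fz -0.56
t 18.38 disc [199.05 271.93] sunk mm 51.93
```

The board stopped at 52 mm of measured travel with the valve still open, so it is on its blocks. Now I'll close the valve.

```bash
python3 -m jog '{"series":[[[0,0,0],[0,0.5,0],2.6],[[0,0,0],[0,0.5,0],2.6],[[0,0,0.04],[0,0.3,0],2.6],[[0,0,0.04],[0,0.3,0],2.6],[[0,0,0.04],[0,0.3,0],2.6],[[0,0,0.04],[0,0.3,0],2.6],[[0,0,0.04],[0,0.3,0],2.6],[[0,0,0.04],[0,0.3,0],2.6],[[0,0,0],[0,0,0],2.6],[[0,0,0],[0,0,0],2.6]]}' >/dev/null
python3 -c "from h import *;chk()"
```

```text
t 19.73 p [0.4773 0.0892 0.0923] ang 0.1296 r 0.0765 yaw 0.142 Ft 5.44 Fr -3.33 Fz 2.16
t 19.68 disc [199.05 271.93] sunk mm 51.93
```

```bash
python3 -m jog '{"series":[[[0,0,0.04],[-0.04,0.3,0],2.6],[[0,0,0.04],[-0.04,0.3,0],2.6],[[0,0,0.03],[-0.03,0.3,0],2.6],[[0,0,0],[0,0,0],2.6],[[0,0,0],[0,0,0],2.6]]}' >/dev/null
python3 -c "from h import *;rep()"
```

```text
t 20.35 p [0.4855 0.0911 0.0922] ang 0.0187 r 0.0766 yaw 0.033 Ft 6.42 Fr -2.32 Fz 3.28
```

```bash
python3 -m jog '{"series":[[[0,0,0.03],[-0.02,0.2,0],2.6],[[0,0,0],[0,0,0],2.6],[[0,0,0],[0,0,0],2.6]]}' >/dev/null
python3 -c "from h import *;rep()"
python3 -m jog '{"series":[[[0,0,0.02],[-0.02,0.15,0],2.6],[[0,0,0],[0,0,0],2.6],[[0,0,0],[0,0,0],2.6]]}' >/dev/null
python3 -c "from h import *;rep()"
```

```text
t 20.73 p [0.4874 0.0913 0.0921] ang -0.0053 r 0.0765 yaw 0.003 Ft 6.74 Fr -2.13 Fz 2.86
t 21.1 p [0.4887 0.0915 0.0921] ang -0.0233 r 0.0765 yaw -0.017 Ft 7.48 Fr -0.84 Fz 4.17
```

```bash
python3 -m jog '{"series":[[[0,0,0.02],[-0.02,0.15,0],2.6],[[0,0,0],[0,0,0],2.6],[[0,0,0],[0,0,0],2.6]]}' >/dev/null
python3 -c "from h import *;rep()"
python3 -m jog '{"series":[[[0,0,0.02],[-0.02,0.15,0],2.6],[[0,0,0],[0,0,0],2.6],[[0,0,0],[0,0,0],2.6]]}' >/dev/null
python3 -c "from h import *;rep()"
```

```text
t 21.48 p [0.4902 0.0916 0.0921] ang -0.042 r 0.0765 yaw -0.037 Ft 7.24 Fr -0.83 Fz 3.86
t 21.85 p [0.4916 0.0917 0.0921] ang -0.0611 r 0.0765 yaw -0.057 Ft 8.14 Fr -0.77 Fz 3.9
```

```bash
python3 -m jog '{"series":[[[0,0,0.01],[-0.01,0.1,0],2.6],[[0,0,0],[0,0,0],2.6],[[0,0,0],[0,0,0],2.6]]}' >/dev/null
python3 -c "from h import *;rep()"
```

```text
t 22.23 p [0.4925 0.0918 0.0921] ang -0.0725 r 0.0765 yaw -0.067 Ft 7.92 Fr -0.33 Fz 3.81
```

```bash
python3 -m jog '{"series":[[[0,0,0.01],[-0.01,0.1,0],2.6],[[0,0,0],[0,0,0],2.6],[[0,0,0],[0,0,0],2.6]]}' >/dev/null
python3 -c "from h import *;rep()"
```

```text
t 22.6 p [0.4935 0.092  0.0921] ang -0.0857 r 0.0766 yaw -0.077 Ft 7.4 Fr -0.54 Fz 4.66
```

```bash
python3 -m jog '{"series":[[[0,0,0.01],[-0.01,0.1,0],2.6],[[0,0,0],[0,0,0],2.6],[[0,0,0],[0,0,0],2.6]]}' >/dev/null
python3 -c "from h import *;rep()"
```

```text
t 22.98 p [0.4945 0.092  0.0921] ang -0.0988 r 0.0766 yaw -0.087 Ft 8.06 Fr 0.19 Fz 4.77
```

```bash
python3 -m jog '{"series":[[[0,0,0.01],[-0.01,0.1,0],2.6],[[0,0,0],[0,0,0],2.6],[[0,0,0],[0,0,0],2.6]]}' >/dev/null
python3 -c "from h import *;rep()"
```

```text
t 23.35 p [0.4951 0.092  0.092 ] ang -0.107 r 0.0766 yaw -0.097 Ft 8.8 Fr 0.16 Fz 6.6
```

```bash
python3 -m jog '{"series":[[[0,0,0.01],[-0.01,0.1,0],2.6],[[0,0,0],[0,0,0],2.6],[[0,0,0],[0,0,0],2.6]]}' >/dev/null
python3 -c "from h import *;rep()"
```

```text
t 23.73 p [0.4955 0.092  0.092 ] ang -0.1122 r 0.0765 yaw -0.107 Ft 9.56 Fr 0.75 Fz 6.3
```

```bash
python3 -m jog '{"series":[[[0,0,0],[0,0.1,0],2.6],[[0,0,0],[0,0,0],2.6],[[0,0,0],[0,0,0],2.6]]}' >/dev/null
python3 -c "from h import *;rep()"
python3 -m jog '{"series":[[[0,0,0],[0,0.1,0],2.6],[[0,0,0],[0,0,0],2.6],[[0,0,0],[0,0,0],2.6]]}' >/dev/null
python3 -c "from h import *;rep();rep();s=monitor.state();print(s['ft_torque'],s['wrist_force'],s['finger_force'])"
```

```text
t 24.1 p [0.496  0.0921 0.0919] ang -0.118 r 0.0766 yaw -0.107 Ft 10.87 Fr 0.54 Fz 7.28
t 24.48 p [0.4963 0.0922 0.0918] ang -0.1226 r 0.0767 yaw -0.106 Ft 12.39 Fr 1.3 Fz 8.5
t 24.48 p [0.4963 0.0922 0.0918] ang -0.1226 r 0.0767 yaw -0.106 Ft 12.39 Fr 1.3 Fz 8.5
[ 0.10301116  2.44215292 -0.01533911] [-12.40976038   1.06058497   8.50277677] 6.1433520913124084
```

Both angle and force put the flex at about 0.046. One last small press will centre it in the 0.04–0.06 band.

```bash
python3 -m jog '{"series":[[[0,0,0],[0,0.08,0],2.6],[[0,0,0],[0,0,0],2.6],[[0,0,0],[0,0,0],2.6],[[0,0,0],[0,0,0],2.6]]}' >/dev/null
python3 -c "from h import *;rep();snap('wrist','w2')"
```

```text
t 24.98 p [0.4967 0.0922 0.0917] ang -0.1274 r 0.0768 yaw -0.106 Ft 13.51 Fr 0.54 Fz 8.76
```

View pics/w2.png

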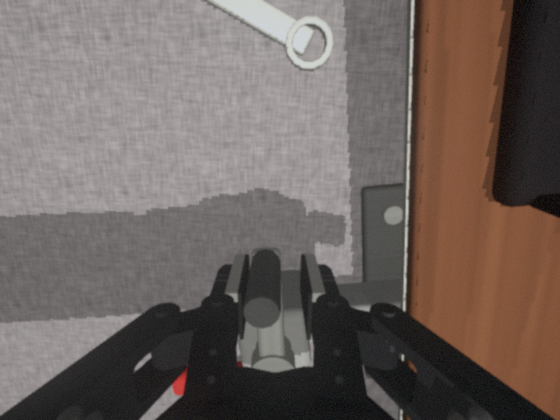

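The post rests against the left pad, as intended. Now I back off to centre without touching the other pad.

```bash
python3 -m jog '{"series":[[[0,0,0],[0,-0.4,0],2.6],[[0,0,-0.03],[0,-0.4,0],2.6],[[0,0,-0.03],[0,-0.2,0],2.6],[[0,0,0],[0,0,0],2.6],[[0,0,0],[0,0,0],2.6]]}' >/dev/null
python3 -c "from h import *;rep()"
```

```text
t 25.65 p [0.4933 0.0917 0.093 ] ang -0.0833 r 0.0763 yaw -0.047 Ft 3.1 Fr 1.97 Fz -0.62
```

```bash
python3 -m jog '{"series":[[[0,0,-0.02],[0,-0.3,0],2.6],[[0,0,-0.02],[0,-0.25,0],2.6],[[0,0,0],[0,0,0],2.6],[[0,0,0],[0,0,0],2.6]]}' >/dev/null
python3 -c "from h import *;rep()"
```

```text
t 26.15 p [0.4886 0.091  0.0935] ang -0.0212 r 0.0761 yaw -0.007 Ft -1.24 Fr -0.59 Fz -0.6
```

```bash
python3 -m jog '{"series":[[[0,0,0],[0,0,-1],2.6],[[0,0,0],[0,0,-3],2.6],[[0,0,0],[0,0,-4],2.6],[[0,0,0],[0,0,-4],2.6],[[0,0,0],[0,0,-4],2.6],[[0,0,0],[0,0,0],2.6],[[0,0,0],[0,0,0],2.6]]}' >/dev/null
python3 - <<'E'
from h import *
chk();snap('wrist','w3');snap('top','t3');print(proj('w3',[.487,.089,.127]),proj('w3',[.4978,.0155,.09]))
E
```

```text
t 27.07 p [0.4876 0.091  0.2525] ang -0.0079 r 0.0762 yaw -0.007 Ft 0.35 Fr -0.25 Fz -0.79
t 27.02 disc [199.05 271.94] sunk mm 51.93
[274.94792712 200.82625741] [275.74760937 256.46027137]
```

View pics/w3.png

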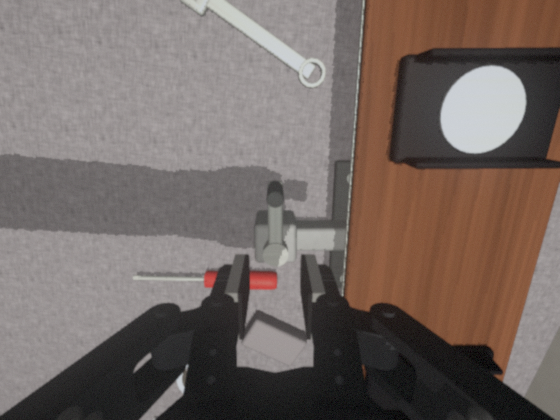

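The post is back at its shut bearing: seen at (275.5,199), predicted (275,201). The board is down, the bystanders haven't moved, and the arm is clear.

```bash
python3 -c "from h import *;print(ticket.job_done())"
```

```text
the job is handed in; nothing more can be done
None
```

The job is handed in: the board sank at about 6 mm/s onto its blocks, the valve is shut at roughly 0.05 rad of closing flex (estimated from force and angle), and the tools, wax and tape were not touched.

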